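# Hold the bayonet lamp module seated in the photometer

### The arm

A 6-joint arm with a two-finger parallel gripper is mounted at the origin on the work surface; the furniture and walls round the work are solid. World frame = base frame: x ahead of the robot, y to its left, z up, the work surface at z = 0. Lengths are in m, angles in rad, forces in N, time in s.
With the tool pointing down it reaches from about 0.275 to 0.875 m from the base axis. Payload 12.5 kg.
Tool frame: the origin (TCP) lies on the centre line of the jaws, within the pads' length; the fingertips stand r.finger_overhang ahead of it and the grasp point (between the pads) lies 3 mm ahead of it (r.finger_overhang is the distance from the TCP to the fingertips, in m); z points along the fingers, y is the line along which they close (so a half turn about z gives the same grasp; the last joint's range is limited). The gripper opens to 85 mm and grips with 20 to 120 N. Pads are 22 mm wide; open, the fingers measure 114 mm over their backs; the gripper's body (76 mm by 85 mm) begins 54 mm behind the grasp point. The pads swing forward as they close: fully open they stand 13 mm farther back than shut.
Start: joints at [1.08, 0.351, 1.652, -0, 1.139, -0.085], TCP at [0.217, 0.505, 0.253] pointing down, gripper open.
Joint ranges: [-2.75, 2.75], [-0.79, 2.1], [0.01, 2.65], [-1.57, 4.71], [0.07, 3.14], [-2.87, 2.87]. Speed limits (rad/s): [2.22, 2.22, 2.79, 3.14, 3.14, 3.14].

### API

Orientations are given as a unit quaternion [x, y, z, w].
In Python, from cell import r, optics gives the robot as it stands. The module is installed in compiled form; this text tells all that it offers. Calls block until the motion is done:
- r.move_to(position, orientation): joint-space move of the TCP to a pose.
- r.move_linear(position, rot=None, vel=0.15): straight line of the TCP; rot=None keeps the orientation; vel is the mean speed in m/s.
- r.set_joints(angles): joint-space move.
- r.set_gripper(opening, squeeze=None): opening from 0.0 (shut) to 1.0 (fully open); squeeze is the grip in N (None keeps the last); returns when the fingers have stopped.
- r.sleep(seconds).
- r.inverse_kinematics(position, orientation): joint angles nearest the present ones, or None.
- optics.get_image(name): name is "side" or "top"; returns a dict with "pixels" (400x640x3 uint8, red, green, blue), "depth" (400x640 float32, m along the optical axis (not along the pixel's ray), 0 where there is no reading), "fx", "fy", "cx", "cy" (pixels), "camera_from_world" (4x4, takes a point from world to camera coordinates). Camera axes: x right, y down, z forward; pixel columns grow to the right and rows downward; lengths in m; the calibration is good to about 2 mm. A picture is of the moment at which its call begins.
A pose or a line that the arm cannot do raises r.PlanningError and nothing moves.
- r.hand_in(): hands the job in; it is judged then, once.
Readings, each from a call of its own:
- r.current_t(): time.
- r.current_q(): joint angles.
- r.current_qvel(): joint speeds.
- r.current_effort(): joint torques, N m.
- r.current_tool_pos(): TCP position.
- r.current_ee_rot(): TCP orientation.
- r.current_contact_force(): force on the tool from outside, world axes, zero at the start.
- r.current_torque(): the same for the moment, N m.
- r.current_opening(): opening from 0.0 (shut) to 1.0 (fully open).
- r.current_finger_force(): force on a finger pad.
Only numpy, scipy, OpenCV 4.12 (cv2) and the standard library are available. Lean on these libraries where they do the work, as an engineer would, in place of code of your own. Each camera call takes 0.05 s, during which the arm holds its last target. There are 200 camera calls.

### The job

Take the lamp module out of its stand, put its two lugs through the slot in the photometer's socket, push it all the way down against the spring and twist it a quarter turn clockwise (seen from above) to the stop. The socket springs back if let go, so finish still gripping the module, holding it fully down and fully turned. Leave the other things on the bench where they are.

Things in the scene. Friction and masses are not known exactly. Their poses are not given: they have to be found in the camera images.
- module_grip (a point): Loose lamp module (150 g, 80 mm tall, upright in the stand). This point: centre of its grip, a black upright wing 44 mm long (x), 14 mm thick (y), pinch it across y. The wing runs from 26 mm below this point (top of a round black flange, 60 mm diameter, 8 mm thick) to 18 mm above it. z up; x is also the way the lugs point; half a turn makes no difference.
- module_tip (a point): Lowest point of the lamp module, on its axis, 62 mm below module_grip, same axes: centre of the underside of the steel cross-bar whose ends are the two lugs, 40 mm long (x), 10 mm wide, 14 mm tall, its lowest 4 mm narrowed to 37 x 7.5 mm. An 18 mm stem joins it to the flange, whose underside is 28 mm above this point.
- stand: Fixed round aluminium cup on the bench, 36 mm tall, rim 64 mm and foot 80 mm in diameter, hole 50 mm wide; origin at the centre of its underside. The module's flange rests on its rim, the lugs hang inside at any turn; it lifts straight out.
- photometer: Fixed flat grey instrument, 170 mm (x) x 140 mm (y) x 70 mm tall; origin at the centre of its underside. On top, round the socket, is a steel ring 4 mm high, 70 mm inside and 78 mm outside diameter; the module's flange goes inside it.
- socket_mouth (a point): Centre of the socket's opening, on the top face of the photometer's 8 mm steel plate, 70 mm above the bench. x along the slot, z up. Slot 44 mm long (x), 14 mm wide, widened to 22 x 22 mm in the middle. The lugs enter with the module's x along the slot, either way round. Seated, module_tip is 26 mm below this point, module_grip 36 mm above it, the flange 2 mm above the plate.
- socket_plunger (a joint): How far the socket's spring floor is pushed down, m: 0 at rest, 0.010 at its stop; 4 N starts it, 9 N holds it at the stop. The lugs meet it 16 mm below socket_mouth; they can turn under the plate only once it is pushed down 6 mm or more. The floor turns with the module.
- socket_rotor (a joint): Turn of the spring floor's rotor, rad, growing clockwise from above: 0 at rest, 1.42 at its stop. The lugs meet its two fins after about 0.15 rad, so a module turn of about 1.57 rad (a quarter) brings it to the stop; its return spring pushes back with 0.02 to 0.08 N m.
- tube_rack: Bystander: loose orange tube rack, 65 x 160 x 42 mm, origin at the centre of its underside.
- petri_dishes: Bystander: loose stack of round dishes, 90 mm diameter, 61 mm tall, origin at the centre of its underside.
- tablet_bottle: Bystander: loose white screw-cap bottle, 47 mm diameter, 85 mm tall, origin at the centre of its underside.

How it is judged:
By the outcome, as a careful person would: the job done as asked, in the order asked, and still so for the second after the job is handed in, while the arm keeps its last pose, push and grip.
It also fails if it takes over 46 s, if anything falls off the work surface, if the arm or the gripper's body presses on something with over 40 N, if the wrist force passes 120 N, or if a joint passes its speed limit or range.

## Working session

There is one attempt and no reset: what is moved stays moved. The work goes in short steps, each a Python script; the robot and the scene stay as the last script left them, time stands still between calls to the robot, and variables do not carry over. Pictures are saved under pics/ and viewed, at most 10 in all, crops included, and the job is handed in when it is done.

```bash
mkdir -p pics
python3 - <<'E'
from cell import r,optics
import cv2,numpy as np
for n in("top","side"):
    d=optics.get_image(n);cv2.imwrite(f"pics/{n}0.png",d["pixels"][:,:,::-1]);np.savez(f"{n}0.npz",**d)
    print(n,d["fx"],d["cx"],d["cy"],d["camera_from_world"].round(3).tolist())
print(r.finger_overhang,r.current_ee_rot(),r.current_t())
E
```

```text
top 478.3788825312622 307.8118571902517 203.00175630156312 [[0.022, -1.0, 0.012, -0.001], [-0.998, -0.023, -0.061, 0.637], [0.062, -0.01, -0.998, 1.326], [0.0, 0.0, 0.0, 1.0]]
side 419.7787757480865 314.2312135472648 199.04663095575364 [[-0.998, 0.065, 0.01, 0.609], [0.021, 0.463, -0.886, 0.033], [-0.062, -0.884, -0.464, 1.023], [0.0, 0.0, 0.0, 1.0]]
0.022 [ 2.01521481e-01  9.79483969e-01 -4.78054581e-04 -1.33602499e-04] 0.1
```

View pics/top0.png

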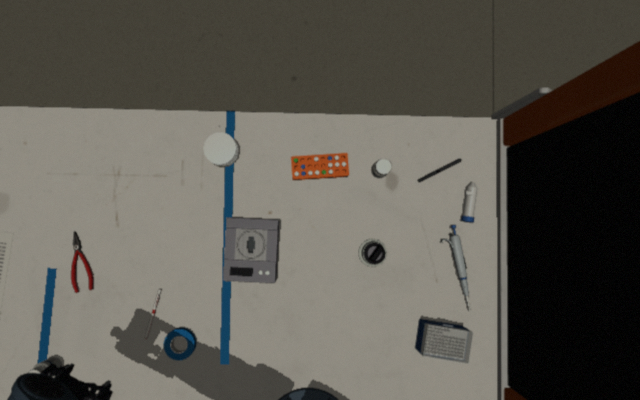

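View pics/side0.png

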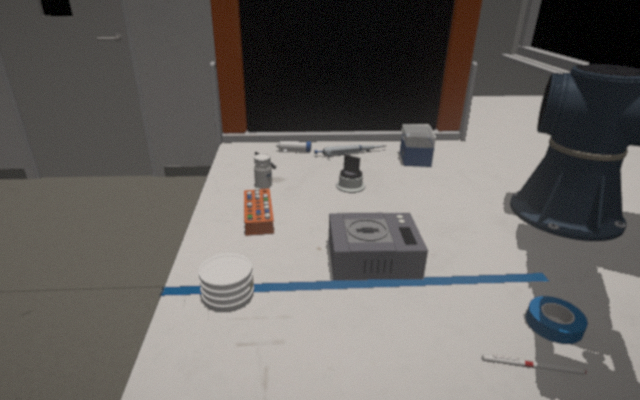

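Top view: module in its stand at about (374,252), socket ring at about (251,244), rack (320,166), bottle (381,168), dishes (221,149). I'll enlarge the module and the socket.

Run:
```python
import cv2,numpy as np
t=cv2.imread("pics/top0.png");s=cv2.imread("pics/side0.png")
f=lambda a,x,y,w,h,k:cv2.resize(a[y:y+h,x:x+w],None,fx=k,fy=k,interpolation=cv2.INTER_CUBIC)
a=f(t,354,232,40,40,10);b=f(t,231,224,40,40,10)
g=lambda i:cv2.convertScaleAbs(i,alpha=1.5,beta=20)
c=f(s,340,210,56,30,7);d=f(s,330,150,40,42,7)
cv2.imwrite("pics/c1.png",g(np.hstack([a,b])))
o=np.zeros((300,700,3),np.uint8);o[:210,:392]=c;o[:294,400:680]=d
cv2.imwrite("pics/c2.png",g(o))
```

```text
(no output)
```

View pics/c1.png

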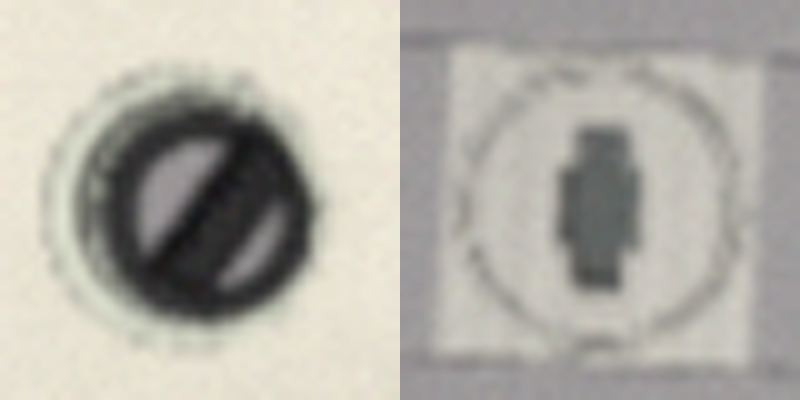

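View pics/c2.png

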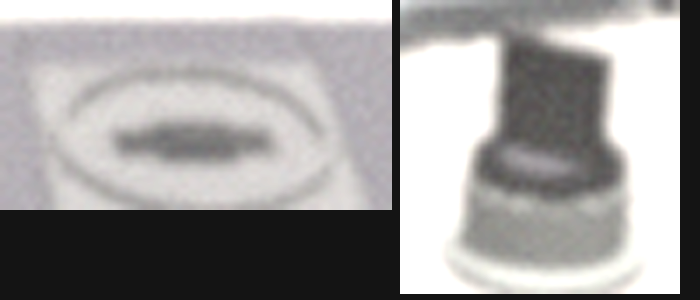

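Crops: slot in the top view centred at about pixel (250.5,244.3), running almost vertically in the image; wing diagonal near (374.5,252). Side view: slot at about (367,230), wing at about (352,167). Now I'll measure using depth and masks.

```bash
cat > h.py <<'E'
import numpy as np,cv2
def ray(d,u,v,z):
    T=d["camera_from_world"];R=T[:3,:3];c=-R.T@T[:3,3]
    p=R.T@np.array([(u-d["cx"])/d["fx"],(v-d["cy"])/d["fy"],1]);return c+p*(z-c[2])/p[2]
def cloud(d):
    T=d["camera_from_world"];v,u=np.mgrid[:400,:640];D=d["depth"]
    P=np.stack([(u-d["cx"])/d["fx"]*D,(v-d["cy"])/d["fy"]*D,D],-1)
    return (P-T[:3,3])@T[:3,:3]
E
python3 - <<'E'
import numpy as np,cv2
from h import *
for n,ws,wm in(("top",(240,232,262,257),(354,232,394,272)),("side",(354,223,381,236),(330,150,372,192))):
    d=dict(np.load(n+"0.npz"));g=d["pixels"].mean(2).astype(float);C=cloud(d)
    print(n,"cam",ray(d,0,0,0)*0-d["camera_from_world"][:3,:3].T@d["camera_from_world"][:3,3])
    x0,y0,x1,y1=ws;s=g[y0:y1,x0:x1];lo,hi=np.percentile(s,[3,70]);
    w=np.clip((hi-s)/(hi-lo),0,1);w[w<.3]=0
    m=cv2.connectedComponents((w>.3).astype(np.uint8))[1];k=m[s.shape[0]//2,s.shape[1]//2];w*=(m==k)
    vv,uu=np.mgrid[y0:y1,x0:x1]
    P=np.array([ray(d,a,b,.07)[:2] for a,b in zip(uu.ravel(),vv.ravel())]);W=w.ravel()
    c=(P*W[:,None]).sum(0)/W.sum();e,V=np.linalg.eigh(((P-c).T*W)@(P-c)/W.sum());print(" slot",lo,hi,c.round(4),"yaw",np.degrees(np.arctan2(V[1,1],V[0,1])),"px",(uu*w).sum()/w.sum(),(vv*w).sum()/w.sum(), "ext",np.ptp(P[W>.5]@V,axis=0))
    x0,y0,x1,y1=wm;Q=C[y0:y1,x0:x1].reshape(-1,3)
    q=Q[(Q[:,2]>.055)&(Q[:,2]<.11)];print(" wing n",len(q),"zmax",q[:,2].max() if len(q) else 0, cv2.minAreaRect(q[:,:2].astype(np.float32)) if len(q) else 0)
    q=Q[(Q[:,2]>.08)];
    if len(q)>5: print("  top",len(q),q.mean(0),cv2.minAreaRect(q[:,:2].astype(np.float32)))
    q=C[200:300,210:440].reshape(-1,3);q=q[(abs(q[:,2]-.07)<.006)];q=q[np.linalg.norm(q[:,:2]-c,axis=1)<.13];print(" photo",len(q),q.mean(0),cv2.minAreaRect(q[:,:2].astype(np.float32)))
E
```

```text
top cam [0.55401934 0.02726313 1.36225944]
 slot 50.333333333333336 114.33333333333333 [0.5186 0.1659] yaw 178.9030660313115 px 250.32689813429113 244.4741095480395 ext [0.01969399 0.04069533]
 wing n 110 zmax 0.0956885223538234 ((0.5005040764808655, -0.1705036610364914), (0.014481284655630589, 0.042982686311006546), 55.865177154541016)
  top 98 [ 0.50596102 -0.15230479  0.2040177 ] ((0.5165458917617798, -0.07646740972995758), (0.21685178577899933, 0.040403272956609726), 80.69155883789062)
 photo 3114 [0.50224251 0.16630661 0.07000067] ((0.5029517412185669, 0.1663571298122406), (0.14026592671871185, 0.17018410563468933), 88.693359375)
side cam [0.67018992 0.84939583 0.49746697]
 slot 66.66666666666667 128.66666666666666 [0.5197 0.1677] yaw 179.92184571599978 px 366.9491120014352 229.9275847634994 ext [0.01556162 0.04113412]
 wing n 200 zmax 0.08710795134607127 ((0.5011596083641052, -0.16742274165153503), (0.018611840903759003, 0.044215161353349686), 61.03477478027344)
  top 70 [ 0.52085885 -0.04964844  0.13131094] ((0.5740262866020203, 0.33499252796173096), (1.0457823276519775, 0.042090531438589096), 81.71601867675781)
 photo 3487 [0.50497456 0.17722046 0.06883376] ((0.5039939284324646, 0.16842010617256165), (0.1433473527431488, 0.17005982995033264), 88.33265686035156)
```

Both cameras agree (offset about 1–2 mm): photometer 140×170 mm as specified, slot centre about (0.519, 0.167), yaw −1.2°. Wing at about (0.501, −0.1695), yaw about −34°. Next I'll check the joint ranges for both half-turns.

```bash
cat >> h.py <<'E'
from scipy.spatial.transform import Rotation as Ro
def quat(deg): return (Ro.from_euler('z',deg,degrees=True)*Ro.from_euler('x',180,degrees=True)).as_quat()
E
python3 - <<'E'
from cell import r
from h import *
print(r.current_contact_force())
for k in(0,180):
  for nm,p,a in(("pre",(.501,-.1695,.2),-34),("grasp",(.501,-.1695,.073),-34),("soc",(.519,.1668,.2),-1.2),("seat",(.519,.1668,.109),-1.2),("tw",(.519,.1668,.109),-93)):
    q=r.inverse_kinematics(p,quat(a+k));print(k,nm,None if q is None else np.round(q,2))
E
```

```text
[ 0.33726293 -0.36616003 -0.29613634]
0 pre [-0.41  0.38  1.76 -0.    1.01  1.75]
0 grasp [-0.41  0.57  1.84 -0.    0.73  1.75]
0 soc [ 0.23  0.4   1.72 -0.    1.02  1.82]
0 seat [ 0.23  0.53  1.78 -0.    0.83  1.82]
0 tw [ 0.23  0.53  1.78 -0.    0.83 -2.86]
180 pre [-0.41  0.38  1.76  0.    1.01 -1.39]
180 grasp [-0.41  0.57  1.84  0.    0.73 -1.39]
180 soc [ 0.23  0.4   1.72  0.    1.02 -1.32]
180 seat [ 0.23  0.53  1.78  0.    0.83 -1.32]
180 tw [ 0.23  0.53  1.78 -0.    0.83  0.28]
```

Run:
```python
from cell import r,optics
from h import *
r.move_to((.501,-.1695,.18),quat(146))
r.move_linear((.501,-.1695,.073),vel=.12)
r.set_gripper(0,80)
print(r.current_t(),r.current_opening(),r.current_finger_force(),r.current_contact_force(),r.current_torque(),r.current_tool_pos())
r.move_linear((.501,-.1695,.19),vel=.12)
print(r.current_t(),r.current_contact_force(),r.current_opening())
r.move_to((.519,.1668,.165),quat(178.8))
print(r.current_t(),r.current_tool_pos(),r.current_contact_force())
d=optics.get_image("side");np.savez("side1.npz",**d)
c=d["pixels"][150:250,310:430,::-1];cv2.imwrite("pics/s1.png",cv2.convertScaleAbs(cv2.resize(c,None,fx=6,fy=6,interpolation=cv2.INTER_CUBIC),alpha=1.7,beta=20))
```

```text
4.4 0.1504409491300894 78.04572343826294 [-0.36035028  0.29272299  3.35046818] [-0.01150288  0.09844676 -0.04726784] [ 0.50118076 -0.16957235  0.07323492]
5.525 [-0.18818175 -0.09851037 -1.4344306 ] 0.15485651571907078
6.8 [0.51928393 0.16593594 0.16499855] [-0.14138227 -0.42927265 -2.39001376]
```

View pics/s1.png

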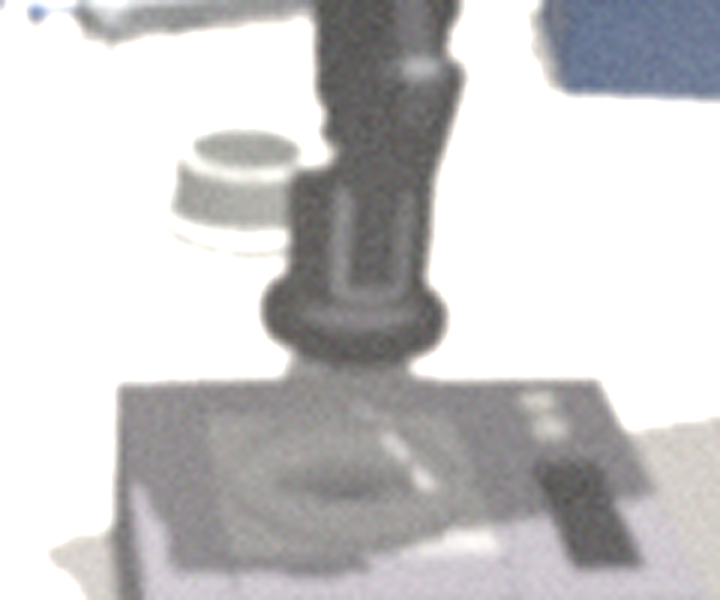

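Module is held above the socket with the stand empty; flange extents in the crop are columns 262–445, and the wing sits slightly left of the finger. I'll compare against the projection and measure the flange centre in the side camera.

Run:
```python
from h import *
d=dict(np.load("side1.npz"));T=d["camera_from_world"]
def pr(P):
    c=np.asarray(P)@T[:3,:3].T+T[:3,3];return np.c_[c[:,0]/c[:,2]*d["fx"]+d["cx"],c[:,1]/c[:,2]*d["fy"]+d["cy"]]
crop=lambda uv:((uv-[310,150]+.5)*6-.5)
a=np.linspace(0,2*np.pi,200)
tc=np.array([.5193,.1659,.165])
for nm,dx in(("0",0),("+4",.004)):
  F=np.vstack([tc+[0,0,-.003-.026-h]+np.c_[.03*np.cos(a)+dx,.03*np.sin(a),0*a] for h in(0,.008)])
  c=crop(pr(F));print("flange",nm,c.min(0),c.max(0),c[:,0].mean())
  W=[tc+[sx*.022+dx,sy*.007,-.003+z] for sx in(-1,1) for sy in(-1,1) for z in(-.026,.018)]
  print(" wing",crop(pr(W)).round(0).tolist())
s=np.array([.0,.0,.07])
for p in((.5186,.1659),(.5197,.1677)): print("slot",crop(pr([[p[0],p[1],.07]])))
C=cloud(d);q=C[185:212,345:392].reshape(-1,3);q=q[(q[:,2]>.125)&(q[:,2]<.14)];print(len(q),q.min(0),q.max(0),np.percentile(q,[2,98],axis=0))
g=d["pixels"].mean(2)
for v in(199,201,203): print(v,g[v,346:394].astype(int).tolist())
```

```text
flange 0 [260.59382316 254.22941459] [456.72356306 367.46728354] 357.76237987112154
 wing [[424.0, 286.0], [436.0, 158.0], [434.0, 307.0], [446.0, 177.0], [285.0, 289.0], [293.0, 160.0], [292.0, 310.0], [301.0, 180.0]]
flange +4 [247.89037661 254.47670315] [443.92589455 367.76776376] 345.01475995814457
 wing [[412.0, 286.0], [424.0, 158.0], [421.0, 307.0], [433.0, 177.0], [272.0, 289.0], [280.0, 160.0], [279.0, 310.0], [288.0, 180.0]]
slot [[346.52778402 479.00285369]]
slot [[344.12915823 482.04135132]]
338 [0.49192979 0.14832963 0.12623666] [0.55029557 0.19779733 0.13975603] [[0.49439252 0.15789565 0.12760407]
 [0.54913683 0.19744892 0.13889185]]
199 [186, 188, 188, 190, 186, 185, 160, 121, 69, 48, 44, 46, 43, 49, 51, 46, 48, 47, 49, 55, 64, 68, 69, 69, 68, 68, 66, 69, 64, 65, 61, 49, 51, 47, 44, 50, 74, 116, 155, 179, 185, 188, 187, 188, 189, 187, 186, 187]
201 [186, 186, 188, 189, 188, 186, 156, 106, 59, 46, 50, 49, 48, 52, 52, 59, 59, 58, 60, 65, 61, 63, 61, 65, 62, 64, 63, 63, 64, 60, 60, 60, 54, 53, 46, 46, 46, 65, 109, 156, 181, 187, 186, 188, 189, 188, 188, 184]
203 [189, 187, 188, 190, 186, 182, 161, 117, 68, 46, 48, 45, 49, 46, 52, 56, 58, 64, 66, 65, 72, 66, 67, 68, 67, 69, 70, 66, 71, 66, 67, 59, 57, 50, 53, 42, 45, 58, 105, 149, 181, 187, 187, 185, 185, 188, 186, 187]
```

Flange centre in the side camera corresponds to about +1.2 mm in x relative to the slot, with y about right. I'll correct this and descend with force monitoring.

Run:
```python
from cell import r,optics
from h import *
x,y=.5181,.1666
r.move_linear((x,y,.145),quat(178.8),vel=.08);r.sleep(.2)
print(r.current_t(),r.current_tool_pos(),r.current_contact_force(),r.current_torque())
b=np.array(r.current_contact_force())
for z in np.arange(.142,.1195,-.003):
    r.move_linear((x,y,z),vel=.03);f=np.array(r.current_contact_force())-b
    print(round(z,4),np.round(r.current_tool_pos(),4),f.round(1),np.round(r.current_torque(),2))
    if abs(f).max()>6: break
print(r.current_t(),r.current_opening())
d=optics.get_image("side");np.savez("side2.npz",**d)
```

```text
7.45 [0.51836234 0.16659079 0.1454127 ] [-0.22915386 -0.07135559 -1.1554795 ] [-4.87598538e-03 -1.97843467e-02  8.39553805e-05]
0.142 [0.518  0.1666 0.1419] [ 0.8 -0.7  0.2] [-0.02  0.02 -0.01]
0.139 [0.518  0.1666 0.1388] [-0.7 -0.  -0.6] [0.01 0.01 0.01]
0.136 [0.518  0.1666 0.1358] [ 0.5  0.  -0.4] [ 0.   -0.03 -0.01]
0.133 [0.518  0.1666 0.1328] [ 0.3 -0.1 -0.2] [-0.04  0.02  0.01]
0.13 [0.518  0.1666 0.1298] [ 1.1  0.6 -0.7] [-0.01  0.03 -0.05]
0.127 [0.518  0.1666 0.1268] [ 0.6 -0.8  0.4] [ 0.03 -0.    0.  ]
0.124 [0.518  0.1666 0.1238] [-0.3 -1.  -1.3] [ 0.06  0.02 -0.04]
0.121 [0.518  0.1666 0.1208] [-0.5 -1.   0.3] [0.03 0.06 0.02]
9.45 0.15113847722690033
```

The lugs entered cleanly. Next, push down to the stop.

Run:
```python
from cell import r,optics
from h import *
x,y=.5181,.1666;b=-1.2
for z in np.arange(.119,.1045,-.001):
    r.move_linear((x,y,z),vel=.03);f=np.array(r.current_contact_force())
    print(round(z,4),np.round(r.current_tool_pos(),4),f.round(1),np.round(r.current_torque(),2))
    if f[2]-b>16: break
print(r.current_t(),r.current_opening())
```

```text
0.119 [0.5184 0.1667 0.1192] [0.8 0.1 1.8] [ 0.05 -0.04  0.04]
0.118 [0.5183 0.1667 0.1182] [0.7 0.8 2.1] [ 0.05 -0.12 -0.01]
0.117 [0.5183 0.1667 0.1171] [1.2 0.5 2.3] [ 0.1  -0.25  0.03]
0.116 [0.5183 0.1667 0.1161] [ 0.9 -0.1  3.7] [ 0.14 -0.37  0.02]
0.115 [0.5183 0.1667 0.1151] [1.3 0.6 3.5] [ 0.2  -0.42 -0.01]
0.114 [0.5182 0.1666 0.114 ] [1.7 0.3 3.5] [ 0.18 -0.46 -0.01]
0.113 [0.5182 0.1666 0.113 ] [3.5 0.8 4.8] [ 0.26 -0.52 -0.01]
0.112 [0.5182 0.1666 0.1121] [3.  0.3 4.5] [ 0.22 -0.52  0.01]
0.111 [0.5182 0.1666 0.1111] [3.2 0.1 5.1] [ 0.16 -0.52  0.03]
0.11 [0.5183 0.1666 0.1102] [1.6 0.2 6. ] [ 0.15 -0.48 -0.06]
0.109 [0.5183 0.1666 0.1092] [1.5 0.4 6.3] [ 0.19 -0.43  0.01]
0.108 [0.5184 0.1667 0.109 ] [-1.6  0.5 16.2] [-0.04  0.23  0.04]
12.5 0.15738479088778004
```

At the stop: 17 N at z = 0.109, as expected. Twist clockwise now.

Run:
```python
from cell import r,optics
from h import *
x,y=.5181,.1666
for a in list(range(10,81,10))+[84,87,89,91,93,95]:
    r.move_linear((x,y,.108),quat(178.8-a),vel=.03);f=np.array(r.current_contact_force());t=np.array(r.current_torque())
    q=Ro.from_quat(r.current_ee_rot()).as_matrix()[:,0];print(a,round(178.8-np.degrees(np.arctan2(q[1],q[0])),1),np.round(r.current_tool_pos(),4),f.round(1),t.round(2),round(r.current_t(),2))
    if abs(t[2])>.6 or abs(f).max()>30: break
print(r.current_opening(),r.current_finger_force())
d=optics.get_image("side");np.savez("side3.npz",**d)
c=d["pixels"][150:250,310:430,::-1];cv2.imwrite("pics/s3.png",cv2.convertScaleAbs(cv2.resize(c,None,fx=6,fy=6,interpolation=cv2.INTER_CUBIC),alpha=1.7,beta=20))
```

```text
10 10.0 [0.5185 0.1667 0.1091] [-0.5  0.7 14.5] [-0.01  0.05  0.03] 12.82
20 20.0 [0.5186 0.1667 0.109 ] [ 1.   0.  15.3] [ 0.08 -0.08  0.01] 13.15
30 30.0 [0.5188 0.1667 0.1091] [ 1.1 -0.6 14.4] [ 0.02 -0.32 -0.01] 13.47
40 40.0 [0.5189 0.1667 0.1091] [ 1.7  0.2 13.6] [-0.01 -0.41  0.05] 13.8
50 50.0 [0.519  0.1666 0.1091] [ 2.2 -0.1 12.1] [-0.07 -0.53  0.09] 14.12
60 60.0 [0.5191 0.1666 0.1091] [ 2.7 -2.  13.4] [-0.22 -0.53  0.08] 14.45
70 70.0 [0.5191 0.1666 0.1091] [ 2.8 -1.8 13.2] [-0.17 -0.57  0.03] 14.78
80 80.0 [0.519  0.1666 0.1091] [ 2.7 -0.8 14.2] [-0.25 -0.48  0.08] 15.1
84 84.0 [0.519  0.1666 0.1091] [ 2.9 -0.6 13.6] [-0.2  -0.44  0.07] 15.35
87 87.0 [0.5189 0.1666 0.1091] [ 2.  -0.6 14. ] [-0.17 -0.38  0.13] 15.6
89 89.0 [0.5188 0.1666 0.1091] [ 1.4 -0.3 13.3] [-0.02 -0.28  0.06] 15.85
91 91.0 [0.5187 0.1667 0.1091] [ 1.1  0.2 15.5] [-0.08 -0.21  0.13] 16.1
93 93.0 [0.5187 0.1667 0.1091] [ 0.5  0.1 13.8] [-0.03 -0.17  0.36] 16.35
95 94.9 [0.5187 0.1667 0.1091] [ 1.8  0.5 15.5] [-0.04 -0.14  0.53] 16.6
0.15454800851822556 80.42534351348877
```

View pics/s3.png

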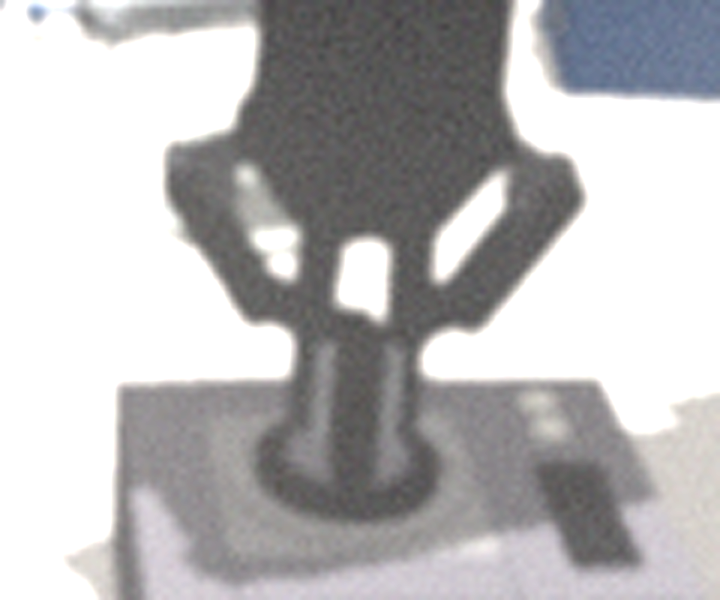

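The flange is down inside the ring (centred at about (347,485) in the crop). The twist moment rises sharply past 91°, so the turn stop is reached; push is about 16 N. Check that it holds, then hand in.

Run:
```python
from cell import r
r.sleep(1.0);print(r.current_tool_pos(),r.current_contact_force(),r.current_torque(),r.current_t())
print(r.hand_in())
```

```text
[0.51874857 0.16666125 0.10908543] [ 1.33776019 -0.11167074 14.43429749] [-2.16627935e-04 -1.47803788e-01  5.92166795e-01] 17.65
the job is handed in; nothing more can be done
None
```

The lamp module is in the photometer socket, held fully down (about 15 N) and turned clockwise to the stop with the grip still on; the job was handed in at 17.7 s and no verdict came back.

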